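# Clamp a mounted specimen with a cam lock

### The job

Clamp the round specimen that stands in the bench clamp: push the sliding jaw by its upright tab until it presses the specimen against the V-shaped stop, then turn the cam by its upright post about half a turn anticlockwise (seen from above), so that its hook catches the bolt pin and draws the jaw in tight. The post drags with about 5 N while still loose; stop turning when it resists with about 10 to 11 N along its path, then let go: below about 8 N the specimen is loose, and beyond about 14 N it cracks. Leave the test block and the other specimen beside the clamp where they are.

Things in the scene. Friction and masses are not known exactly. Their poses are not given: they have to be found in the camera images.
- clamp: Grey clamp base plate, 200 x 84 x 8 mm, fixed. Origin on the worktop under its middle; x runs from the cam (at -50 mm) to the jaw, z up. Between them a platform (top 18 mm high) carries the specimen; on its cam side stands a steel V stop, seating the specimen's centre at x = 28 mm, give or take 3 mm by its setting, so the angle of tightness must be felt. A tall tester stands to the left.
- cam_axis (a point): Point on the upright turning axis of the cam, 50 mm above the worktop (the metal there is only about 31 mm high).
- cam_post (a point): Point on the axis of the cam's upright post, 50 mm above the worktop. Its black grip sleeve, 14 mm in diameter, from 28 to 68 mm above the worktop, spins freely, so a gripper may keep its own yaw while it carries the post round. It moves on a circle of 42 mm radius about cam_axis; with the cam at 0 it lies 100 degrees anticlockwise of the clamp's x axis.
- cam (a joint): Cam angle in rad, growing anticlockwise seen from above; -0.25 to 0.25 at the start, hard stop at 3.9. Its spiral hook draws the pin in by 6 mm per rad. The post drags with about 5 N all the way; the clamp gets tight somewhere between 2 and 3.5 rad, and the resistance then climbs smoothly by about 1 N per millimetre of the post's path. The cam stays where it is left, even when tight.
- jaw: Sliding jaw: aluminium block 36 x 34 mm, top 34 mm above the worktop, with a rod to the bolt pin at the cam. Origin on the base plate under the tab: its x in the clamp's frame is 83 to 93 mm at the start, 70 to 76 mm once it holds the specimen. It slides towards the cam (clamp's -x) with 2 N and stays where it is left (5 to 10 N seats the specimen). Pushed up, its pin lies in the hook.
- jaw_tab (a point): Centre of the jaw's upright push tab, dark steel, 10 mm thick along the clamp's x, 30 mm wide, top 67 mm above the worktop; the point lies 55 mm above the worktop. Its outer side, away from the cam, is free to be pushed.
- specimen: Round mounted metal specimen, 30 mm in diameter, 17 mm high, loose on the clamp's platform (underside 18 mm above the worktop) between the V stop and the jaw. Origin at the centre of its underside. It stands 2 to 5 mm short of the stop.
- test_block: Round steel hardness test block, 55 mm in diameter, 11 mm high, loose on the worktop beside the cam. Origin under its middle. To be left alone.
- spare_specimen: Another round mounted specimen, 30 mm in diameter, 15 mm high, loose on the worktop beside the clamp. Origin under its middle. To be left alone.
There are look-alikes about, which are no part of the job. Leave any turquoise look-alike of the specimen alone.

How it is judged:
By the outcome, as a careful person would: the job done as asked, in the order asked, and still so for the second after the job is handed in, with the robot touching nothing.
It also fails if it takes over 58 s, if anything falls off the work surface, if the arm or the gripper's body presses on something with over 40 N, if the wrist force passes 120 N, or if a joint passes its speed limit or range.

### The arm

A 6-joint arm with a two-finger parallel gripper is mounted at the origin on a cart in front of the work surface, level with it; the furniture and walls round the work are solid. World frame = base frame: x ahead of the robot, y to its left, z up, the work surface at z = 0. Lengths are in m, angles in rad, forces in N, time in s.
With the tool pointing down it reaches from about 0.35 to 0.875 m from the base axis. Payload 4.2 kg.
Tool frame: the origin (TCP) lies midway between the tips of the shut fingers; the grasp point (between the pads) lies 19 mm behind it; z points along the fingers, y is the direction in which the jaws open and shut (so a half turn about z gives the same grasp; the last joint's range is limited). The gripper opens to 87 mm and grips with 3 to 60 N. Pads are 19 mm wide; open, the fingers measure 117 mm over their backs; the gripper's body (75 mm by 190 mm) begins 51 mm behind the grasp point.
Start: joints at [1.411, 0.385, 0.008, 0, -1.194, -0.259], TCP at [0.254, 0.571, 0.223] pointing down, gripper open.
Joint ranges: [-3.14, 3.14], [-1.21, 2.06], [-1.07, 1.41], [-3.16, 2.05], [-2.99, -0.16], [-3.1, 3.1]. Speed limits (rad/s): [2.79, 2.79, 3.14, 3.14, 3.14, 3.14].

### API

Orientations are given as [roll, pitch, yaw] about the fixed x, y, z axes, in that order (R = Rz(yaw) Ry(pitch) Rx(roll)).
In Python, from bench import manip gives the robot as it stands. The module is installed in compiled form; this text tells all that it offers.
- The arm moves only by the shell command python3 -m creep 'ROWS' [FORCE]. ROWS is JSON, a list that holds one entry, the list of rows, each a list of 7 numbers: the shift along the world's x, y, z in m, then the turn, a rotation vector about the world's x, y, z in degrees, then the opening, from 0 (shut) to 1 (fully open). In form: [[[dx, dy, dz, wx, wy, wz, grip], ...]]. A call has 1 to 8 rows; each row is the pose to reach, as a shift and turn from the pose commanded when the call began; what a row does not reach only later rows make up. A row lasts 1/10 s, in which the tool goes at most 50 mm and 8.59 degrees, less where a joint would pass 70% of its speed; a pose out of reach is approached as far as the arm can. A call with a gripper value outside its range is refused whole. The fingers move at their own pace and stop on an object; FORCE is the grip in N (left out, the last holds). Time passes only in rows, so rows that repeat a pose let the fingers close. It gives the time, the measured TCP pose, the force and the opening at its end, in the units of the state.
- manip.state(): the state, without advancing time (a new reading comes with each control period).
- manip.read_camera(name): name is "side" or "top"; returns a dict with "image" (420x560x3 uint8, blue, green, red), "z_map" (420x560 float32, m along the optical axis (not along the pixel's ray), 0 where there is no reading), "fx", "fy", "cx", "cy" (pixels), "cam_to_world" (4x4, takes a point from camera to world coordinates). Camera axes: x right, y up, looking along -z (the intrinsics and any distortion apply to the point x, -y, -z); pixel columns grow to the right and rows downward; lengths in m; the calibration is good to about 2 mm. A picture is of the moment at which its call begins.
- manip.close_job(): hands the job in, once; it reports no verdict.
The state is a dict: "time_s": time; "joint_pos": joint angles; "qvel": joint speeds; "effort": joint torques, N m; "ee_pos": TCP position; "tcp_rot": TCP orientation; "force": force on the tool from outside, world axes, zero at the start; "wrist_torque": the same for the moment, N m; "finger_gap": finger opening in m.
Only numpy, scipy, OpenCV 4.12 (cv2) and the standard library are available. Lean on these libraries where they do the work, as an engineer would, in place of code of your own. Each camera call takes 0.05 s, during which the arm holds its last target.

## Working session

There is one attempt and no reset: what is moved stays moved. The work goes in short steps, Python scripts to look and compute and a shell command to move; the robot and the scene stay as the last step left them, time stands still between calls to the robot, and variables do not carry over. Pictures are saved under pics/ and viewed, and the job is handed in when it is done.

```bash
mkdir -p pics
cat > h.py <<'E'
import numpy as np, cv2, pickle
from bench import manip
def grab(n):
    c=manip.read_camera(n); pickle.dump(c,open(f'/tmp/{n}.pkl','wb')); return c
def load(n): return pickle.load(open(f'/tmp/{n}.pkl','rb'))
def px(c,u,v,z=None):
    # pixel -> world using depth, or intersect with world height z
    d=np.array([(u-c['cx'])/c['fx'],-(v-c['cy'])/c['fy'],-1.0]); M=np.array(c['cam_to_world'])
    if z is None:
        p=d*c['z_map'][int(round(v)),int(round(u))]
        return M[:3,:3]@p+M[:3,3]
    r=M[:3,:3]@d; return M[:3,3]+r*(z-M[2,3])/r[2]
E
python3 - <<'E'
from h import *
for n in('side','top'):
    c=grab(n); cv2.imwrite(f'pics/{n}0.png',c['image']); print(n,[k for k in c],c['fx'],c['cx'],c['cy'],np.round(c['cam_to_world'],3).tolist())
s=manip.state();print(s['time_s'],s['ee_pos'],s['tcp_rot'],s['force'],s['finger_gap'])
E
```

```text
side ['image', 'z_map', 'fx', 'fy', 'cx', 'cy', 'cam_to_world'] 497.824723462711 275.57509087506565 206.53347458559858 [[0.887, 0.273, -0.374, 0.287], [-0.463, 0.526, -0.714, -0.685], [0.002, 0.805, 0.593, 0.572], [0.0, 0.0, 0.0, 1.0]]
top ['image', 'z_map', 'fx', 'fy', 'cx', 'cy', 'cam_to_world'] 508.9034147883424 267.3783519618646 207.6098465516461 [[0.053, 0.977, -0.205, 0.41], [-0.999, 0.052, -0.011, -0.116], [-0.0, 0.206, 0.979, 0.916], [0.0, 0.0, 0.0, 1.0]]
0.1 [0.25393319 0.57048985 0.2215498 ] [ 3.13958786e+00 -1.40173974e-04 -4.18936972e-01] [-0.21709467  0.5947342  -0.02167131] 0.08671589837468979
```

View pics/side0.png

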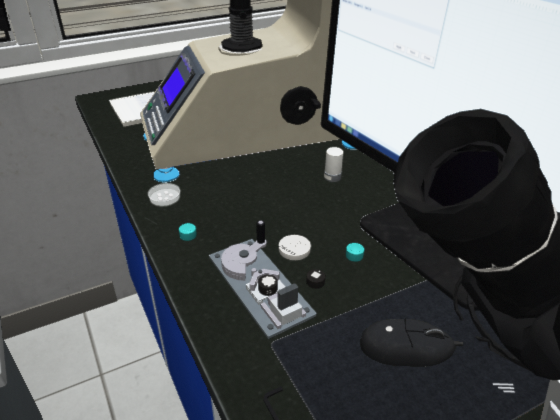

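View pics/top0.png

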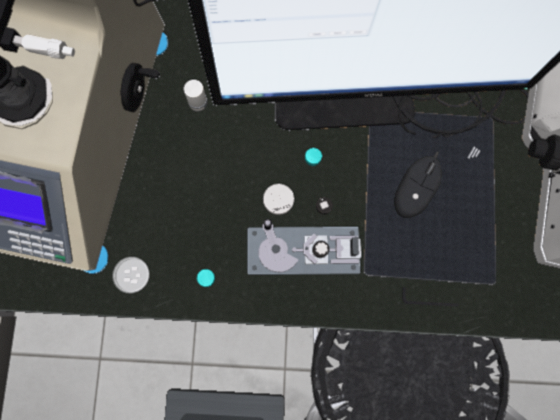

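Run:
```python
from h import *
c=load('top'); cv2.imwrite('pics/topc.png',cv2.resize(c['image'][180:290,235:375],None,fx=5.6,fy=5.4,interpolation=cv2.INTER_CUBIC))
c=load('side'); cv2.imwrite('pics/sidec.png',cv2.resize(c['image'][210:340,200:335],None,fx=5,fy=4.6,interpolation=cv2.INTER_CUBIC))
```

```text
(no output)
```

View pics/topc.png

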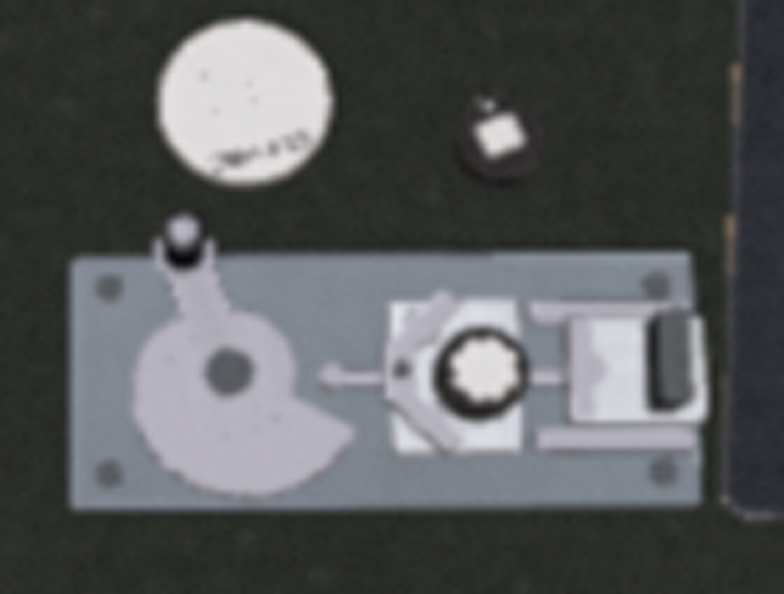

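View pics/sidec.png

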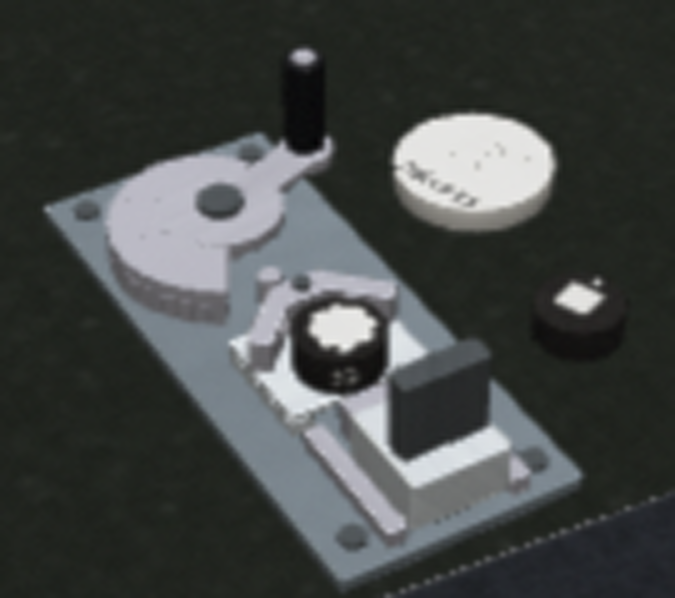

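Run:
```python
from h import *
c=load('top'); s=load('side')
T=lambda a,b,z=None: px(c,235+a/5.6-.4,180+b/5.4-.4,z)
S=lambda a,b,z=None: px(s,200+a/5-.4,210+b/4.6-.4,z)
def p(n,*v): print(n,*[np.round(x*1000,1) for x in v])
cor=[T(70,258,.008),T(690,253,.008),T(700,507,.008),T(72,508,.008)]
for q in cor:p('T',q)
p('mid',np.mean(cor,0))
cs=[S(46,208,.008),S(260,135,.008),S(580,475,.008),S(343,585,.008)]
for q in cs:p('S',q)
p('mid',np.mean(cs,0))
p('pivot',T(229,372),T(229,372,.031),S(219,200,.031),S(219,200))
p('post top',T(185,228,.07),S(303,57,.07),T(185,228),S(303,57))
p('tab top ends',T(672,312,.067),T(672,408,.067),S(395,380,.067),S(485,345,.067))
p('tab outer',T(695,360,.067)); p('tab d',T(672,360),T(685,360))
p('spec top',T(482,372,.035),S(342,328,.035))
p('rightedge tester', *[px(c,u,v) for u,v in [(140,90),(100,200),(100,240)]])
# heights
z=c['z_map'];H,W=z.shape
P=np.array([[px(c,u,v) for u in range(0,W,4)] for v in range(0,H,4)])
m=(P[...,2]>.1)&(z[::4,::4]>0)&(P[...,1]<.35)&(P[...,0]<.6)
Q=P[m];print(Q.min(0),Q.max(0));
m2=m&(P[...,0]<.45)&(P[...,1]>-.35);Q=P[m2];print(Q.min(0),Q.max(0))
```

```text
T [562.  -70.7   8. ]
T [ 574.3 -270.6    8. ]
T [ 489.8 -275.2    8. ]
T [478.9 -76.5   8. ]
mid [ 526.3 -173.3    8. ]
S [479.1 -76.8   8. ]
S [561.  -72.5   8. ]
S [ 572.5 -269.5    8. ]
S [ 490.2 -276.5    8. ]
mid [ 525.7 -173.8    8. ]
pivot [ 523.7 -123.7   29.4] [ 523.5 -123.7   31. ] [ 522.7 -123.5   31. ] [ 522.7 -123.7   31.1]
post top [ 562.9 -107.8   70. ] [ 561.7 -107.5   70. ] [ 563.  -107.8   69.9] [ 560.9 -109.1   71.4]
tab top ends [ 544.7 -255.5   67. ] [ 514.7 -256.    67. ] [ 516.6 -257.3   67. ] [ 545.9 -256.1   67. ]
tab outer [ 530.  -262.6   67. ]
tab d [ 529.5 -255.6   67.7] [ 529.6 -259.4   68.3]
spec top [ 527.1 -202.1   35. ] [ 527.8 -202.2   35. ]
rightedge tester [761.3 113.9 133.1] [579.5 169.2  99.2] [519.1 176.5  54.2]
[0.49594189 0.16740576 0.10003325] [0.59970559 0.32084283 0.21600659]Traceback (most recent call last):
  File "<stdin>", line 23, in <module>
    return umr_minimum(a, axis, None, out, keepdims, initial, where)
ValueError: zero-size array to reduction operation minimum which has no identity
```

```bash
python3 -m creep '[[[0.009,-0.048,0,0,0,4,0],[0.018,-0.096,0,0,0,8,0],[0.027,-0.144,0,0,0,12,0],[0.036,-0.192,0,0,0,16,0],[0.045,-0.240,0,0,0,20,0],[0.054,-0.288,0,0,0,24,0],[0.063,-0.336,0,0,0,27.2,0],[0.071,-0.384,0,0,0,27.2,0]]]' 30
```

```text
time_s: 0.9
ee_pos: [0.3248, 0.1849, 0.2224]
tcp_rot: [3.142, 0.0, 0.058]
force: [0.6, 0.7, 0.4]
finger_gap: 0.0308
```

```bash
python3 -m creep '[[[0.020,-0.045,0,0,0,0,0],[0.040,-0.090,0,0,0,0,0],[0.060,-0.135,0,0,0,0,0],[0.08,-0.180,0,0,0,0,0],[0.105,-0.222,-0.005,0,0,0,0],[0.13,-0.264,-0.01,0,0,0,0],[0.155,-0.306,-0.02,0,0,0,0],[0.18,-0.346,-0.03,0,0,0,0]]]'
```

```text
time_s: 1.7
ee_pos: [0.5056, -0.1612, 0.1919]
tcp_rot: [-3.141, 0.0, 0.055]
force: [0.6, 1.2, 1.0]
finger_gap: 0.0002
```

```bash
python3 -m creep '[[[0.01,-0.045,0,0,0,0,0],[0.02,-0.090,0,0,0,0,0],[0.026,-0.129,-0.02,0,0,0,0],[0.026,-0.129,-0.06,0,0,0,0],[0.026,-0.129,-0.10,0,0,0,0],[0.026,-0.129,-0.125,0,0,0,0],[0.026,-0.129,-0.144,0,0,0,0],[0.026,-0.129,-0.144,0,0,0,0]]]'
python3 - <<'E'
from h import *
c=grab('side'); cv2.imwrite('pics/side1.png',cv2.resize(c['image'][150:350,180:400],None,fx=3,fy=3,interpolation=cv2.INTER_CUBIC))
s=manip.state();print(s['time_s'],s['ee_pos'],s['force'])
E
```

```text
time_s: 2.5
ee_pos: [0.5285, -0.2873, 0.045]
tcp_rot: [-3.139, 0.007, 0.055]
force: [-0.4, -0.4, -0.1]
finger_gap: 0.0005
2.55 [ 0.53003891 -0.28780006  0.04703669] [ 0.14170381 -0.09441894  0.63312895]
```

View pics/side1.png

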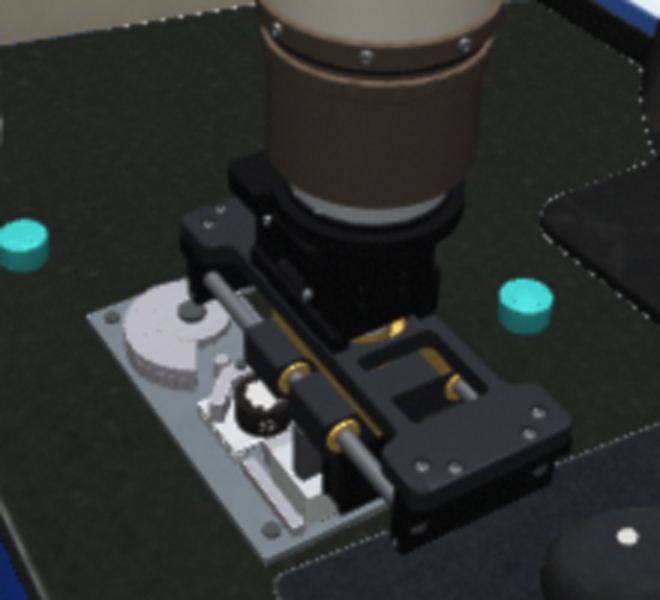

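Fingers (crop ~(345,470)) stand just outside the tab (~(305,450)); clear of everything. Now pushing.

```bash
python3 -m creep '[[[-0.0001,0.003,0,0,0,0,0],[-0.0003,0.006,0,0,0,0,0],[-0.0005,0.008,0,0,0,0,0],[-0.0006,0.010,0,0,0,0,0],[-0.0007,0.012,0,0,0,0,0],[-0.0008,0.014,0,0,0,0,0],[-0.0008,0.014,0,0,0,0,0]]]'
```

```text
time_s: 3.25
ee_pos: [0.5303, -0.2738, 0.0486]
tcp_rot: [-3.142, -0.0, 0.056]
force: [0.5, -0.4, -0.6]
finger_gap: 0.0004
```

```bash
python3 -m creep '[[[-0.0001,0.001,0,0,0,0,0],[-0.0001,0.002,0,0,0,0,0],[-0.0002,0.003,0,0,0,0,0],[-0.0002,0.004,0,0,0,0,0],[-0.0002,0.004,0,0,0,0,0]]]'
```

```text
time_s: 3.75
ee_pos: [0.53, -0.2702, 0.0485]
tcp_rot: [3.141, 0.0, 0.056]
force: [-0.8, -1.3, -0.5]
finger_gap: 0.0004
```

```bash
python3 -m creep '[[[-0.0001,0.001,0,0,0,0,0],[-0.0001,0.002,0,0,0,0,0],[-0.0002,0.003,0,0,0,0,0],[-0.0002,0.004,0,0,0,0,0]]]';python3 -c "
from h import *
c=grab('side'); cv2.imwrite('pics/side2.png',cv2.resize(c['image'][200:340,200:340],None,fx=4,fy=4,interpolation=cv2.INTER_CUBIC))
print(manip.state()['force'])"
```

```text
time_s: 4.15
ee_pos: [0.5298, -0.266, 0.0485]
tcp_rot: [3.142, 0.0, 0.056]
force: [0.1, -1.6, -1.0]
finger_gap: 0.0004
[-0.19659988 -2.50350475 -1.75330493]
```

View pics/side2.png

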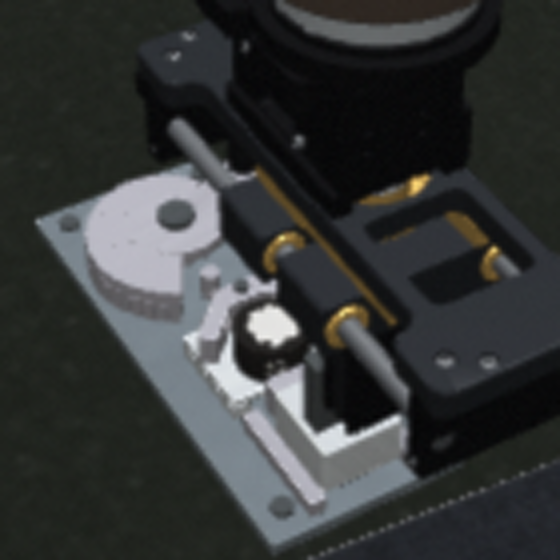

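Contact made (~2 N); the jaw is close to touching the specimen (crop ~(280,380)).

```bash
python3 -m creep '[[[-0.0001,0.001,0,0,0,0,0],[-0.0001,0.002,0,0,0,0,0],[-0.0001,0.002,0,0,0,0,0]]]'
```

```text
time_s: 4.5
ee_pos: [0.5297, -0.2638, 0.0485]
tcp_rot: [-3.141, 0.0, 0.056]
force: [0.6, -2.2, -0.5]
finger_gap: 0.0005
```

```bash
python3 -m creep '[[[-0.0001,0.001,0,0,0,0,0],[-0.0001,0.002,0,0,0,0,0],[-0.0001,0.002,0,0,0,0,0]]]'
```

```text
time_s: 4.8
ee_pos: [0.5296, -0.2618, 0.0485]
tcp_rot: [-3.141, 0.0, 0.056]
force: [-0.7, -0.5, -1.9]
finger_gap: 0.0005
```

```bash
python3 -m creep '[[[-0.0001,0.001,0,0,0,0,0],[-0.0001,0.002,0,0,0,0,0],[-0.0001,0.002,0,0,0,0,0]]]'
```

```text
time_s: 5.1
ee_pos: [0.5295, -0.2599, 0.0485]
tcp_rot: [-3.141, 0.0, 0.056]
force: [-0.5, -1.4, -1.3]
finger_gap: 0.0005
```

```bash
python3 -m creep '[[[-0.0001,0.001,0,0,0,0,0],[-0.0001,0.0015,0,0,0,0,0],[-0.0001,0.0015,0,0,0,0,0]]]'
```

```text
time_s: 5.4
ee_pos: [0.5294, -0.2584, 0.0485]
tcp_rot: [-3.141, 0.0, 0.056]
force: [-0.7, -1.3, -1.7]
finger_gap: 0.0005
```

```bash
python3 -m creep '[[[-0.0001,0.001,0,0,0,0,0],[-0.0001,0.0015,0,0,0,0,0],[-0.0001,0.0015,0,0,0,0,0]]]'
```

```text
time_s: 5.7
ee_pos: [0.5294, -0.2575, 0.0485]
tcp_rot: [3.141, 0.0, 0.056]
force: [-0.1, -4.6, -1.8]
finger_gap: 0.0007
```

```bash
python3 -m creep '[[[-0.0001,0.001,0,0,0,0,0],[-0.0001,0.0015,0,0,0,0,0],[-0.0001,0.0015,0,0,0,0,0]]]'; python3 -c "
from h import *
c=grab('side'); cv2.imwrite('pics/side3.png',cv2.resize(c['image'][200:340,200:340],None,fx=4,fy=4,interpolation=cv2.INTER_CUBIC))
print(manip.state()['force'])"
```

```text
time_s: 6.0
ee_pos: [0.5294, -0.257, 0.0485]
tcp_rot: [3.14, -0.0, 0.056]
force: [-0.5, -9.4, -3.1]
finger_gap: 0.0007
[-0.17604036 -8.55592751 -3.02608899]
```

View pics/side3.png

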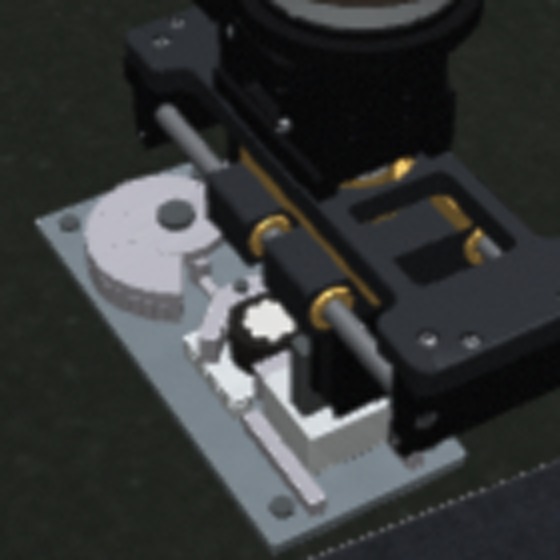

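Seated at about 9 N (specimen against V, pin at the hook). Backing off, lifting and moving over the post.

```bash
python3 -m creep '[[[0.0005,-0.01,0,0,0,0,0],[0.001,-0.025,0,0,0,0,0],[0.001,-0.025,0.03,0,0,0,0.2],[0.001,-0.025,0.075,0,0,0,0.5],[0.005,0.01,0.09,0,0,0,0.5],[0.014,0.055,0.09,0,0,0,0.5],[0.025,0.10,0.08,0,0,0,0.5],[0.033,0.143,0.06,0,0,0,0.5]]]'
```

```text
time_s: 6.85
ee_pos: [0.5648, -0.1113, 0.1107]
tcp_rot: [-3.141, -0.007, 0.055]
force: [0.4, -0.1, 0.4]
finger_gap: 0.0389
```

```bash
python3 -m creep '[[[0,0.0058,0,0,0,0,0.5],[0,0.0058,0,0,0,0,0.5],[0,0.0058,0,0,0,0,0.5]]]'; python3 -c "
from h import *
c=grab('side'); cv2.imwrite('pics/side4.png',cv2.resize(c['image'][180:340,190:350],None,fx=3.7,fy=3.7,interpolation=cv2.INTER_CUBIC))
c=grab('top'); cv2.imwrite('pics/top4.png',cv2.resize(c['image'][160:300,220:380],None,fx=4,fy=4,interpolation=cv2.INTER_CUBIC))
s=manip.state();print(s['force'],s['ee_pos'])"
```

```text
time_s: 7.15
ee_pos: [0.5629, -0.1075, 0.1091]
tcp_rot: [3.141, -0.001, 0.056]
force: [-0.7, 0.2, 0.4]
finger_gap: 0.0434
[ 0.0677876  -0.56499287 -0.36263913] [ 0.56265387 -0.1080421   0.10920055]
```

View pics/side4.png

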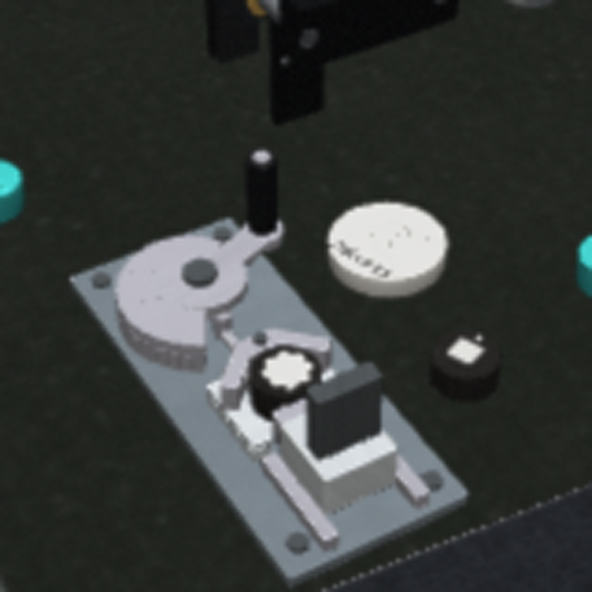

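View pics/top4.png

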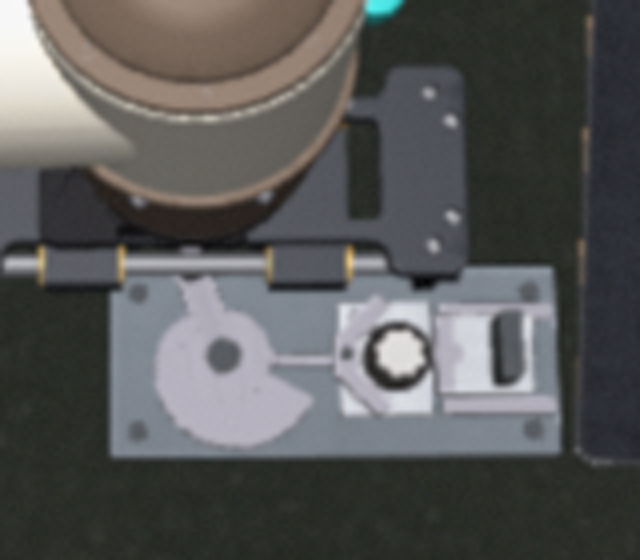

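```bash
python3 -m creep '[[[0,0,-0.03,0,0,0,0.5],[0,0,-0.055,0,0,0,0.5],[0,0,-0.07,0,0,0,0.5],[0,0,-0.07,0,0,0,0.1],[0,0,-0.07,0,0,0,0.0],[0,0,-0.07,0,0,0,0],[0,0,-0.07,0,0,0,0]]]' 25
```

```text
time_s: 7.95
ee_pos: [0.5632, -0.107, 0.0398]
tcp_rot: [3.142, -0.003, 0.056]
force: [-0.1, 0.2, -0.3]
finger_gap: 0.0192
```

```bash
python3 -m creep '[[[0,0,0,0,0,0,0],[0,0,0,0,0,0,0]]]' ;python3 -c "
import numpy as np
c=np.array([523.2,-123.6]);p0=np.array([562.6,-108.0]);r0=p0-c;print(np.hypot(*r0))
a0=np.arctan2(r0[1],r0[0])
r=42.0
for i in range(0,36):
  a=a0+np.radians(6*i); t=(-np.sin(a),np.cos(a))
  print(i*6,np.round((c+r*np.array([np.cos(a),np.sin(a)])-p0)/1000,4),np.round(t,2))"
```

```text
time_s: 8.15
ee_pos: [0.5629, -0.1066, 0.0396]
tcp_rot: [3.141, -0.002, 0.056]
force: [0.0, 0.5, 2.8]
finger_gap: 0.013
42.37593656782111
0 [-0.0003 -0.0001] [-0.37  0.93]
6 [-0.0022  0.0039] [-0.46  0.89]
12 [-0.0044  0.0076] [-0.55  0.83]
18 [-0.007   0.0112] [-0.64  0.77]
24 [-0.01    0.0144] [-0.71  0.7 ]
30 [-0.0133  0.0173] [-0.78  0.62]
36 [-0.0169  0.0199] [-0.84  0.54]
42 [-0.0207  0.022 ] [-0.9   0.44]
48 [-0.0248  0.0238] [-0.94  0.35]
54 [-0.029   0.0251] [-0.97  0.25]
60 [-0.0333  0.0259] [-0.99  0.15]
66 [-0.0376  0.0264] [-1.    0.04]
72 [-0.042   0.0263] [-1.   -0.06]
78 [-0.0464  0.0258] [-0.99 -0.17]
84 [-0.0507  0.0249] [-0.96 -0.27]
90 [-0.0549  0.0235] [-0.93 -0.37]
96 [-0.0589  0.0216] [-0.89 -0.46]
102 [-0.0626  0.0194] [-0.83 -0.55]
108 [-0.0662  0.0168] [-0.77 -0.64]
114 [-0.0694  0.0138] [-0.7  -0.71]
120 [-0.0723  0.0105] [-0.62 -0.78]
126 [-0.0749  0.0069] [-0.54 -0.84]
132 [-0.077   0.0031] [-0.44 -0.9 ]
138 [-0.0788 -0.001 ] [-0.35 -0.94]
144 [-0.0801 -0.0052] [-0.25 -0.97]
150 [-0.0809 -0.0095] [-0.15 -0.99]
156 [-0.0814 -0.0138] [-0.04 -1.  ]
162 [-0.0813 -0.0182] [ 0.06 -1.  ]
168 [-0.0808 -0.0226] [ 0.17 -0.99]
174 [-0.0799 -0.0269] [ 0.27 -0.96]
180 [-0.0785 -0.0311] [ 0.37 -0.93]
186 [-0.0766 -0.0351] [ 0.46 -0.89]
192 [-0.0744 -0.0388] [ 0.55 -0.83]
198 [-0.0718 -0.0424] [ 0.64 -0.77]
204 [-0.0688 -0.0456] [ 0.71 -0.7 ]
210 [-0.0655 -0.0485] [ 0.78 -0.62]
```

```bash
python3 -m creep '[[[-0.0009,0.002,0,0,0,0,0],[-0.0019,0.004,0,0,0,0,0],[-0.0030,0.0059,0,0,0,0,0],[-0.0041,0.0077,0,0,0,0,0],[-0.0053,0.0095,0,0,0,0,0],[-0.0067,0.0113,0,0,0,0,0]]]'; python3 -c "
from bench import manip
s=manip.state();print(s['ee_pos'],s['force'],s['finger_gap'])"
```

```text
time_s: 8.75
ee_pos: [0.5573, -0.0967, 0.0396]
tcp_rot: [3.139, -0.003, 0.057]
force: [2.5, -6.5, 1.5]
finger_gap: 0.0132
[ 0.55727179 -0.09674113  0.03957039] [ 2.49784784 -6.51649816  1.50024988] 0.0131704269497953
```

```bash
python3 -m creep '[[[-0.0030,0.0032,0,0,0,0,0],[-0.0063,0.0061,0,0,0,0,0],[-0.0099,0.0087,0,0,0,0,0],[-0.0137,0.0108,0,0,0,0,0],[-0.0178,0.0126,0,0,0,0,0],[-0.022,0.0139,0,0,0,0,0],[-0.0263,0.0147,0,0,0,0,0],[-0.0306,0.0152,0,0,0,0,0]]]'; python3 -c "
from h import *
s=manip.state();print(s['ee_pos'],s['force'],s['finger_gap'])
c=grab('side'); cv2.imwrite('pics/side5.png',cv2.resize(c['image'][150:340,170:390],None,fx=3,fy=3,interpolation=cv2.INTER_CUBIC))"
```

```text
time_s: 9.55
ee_pos: [0.5287, -0.0809, 0.0396]
tcp_rot: [3.14, -0.008, 0.057]
force: [7.1, -7.0, -2.6]
finger_gap: 0.0134
[ 0.52872575 -0.08086931  0.03960323] [ 7.10195929 -6.97467108 -2.55395928] 0.013416580867506672
```

View pics/side5.png

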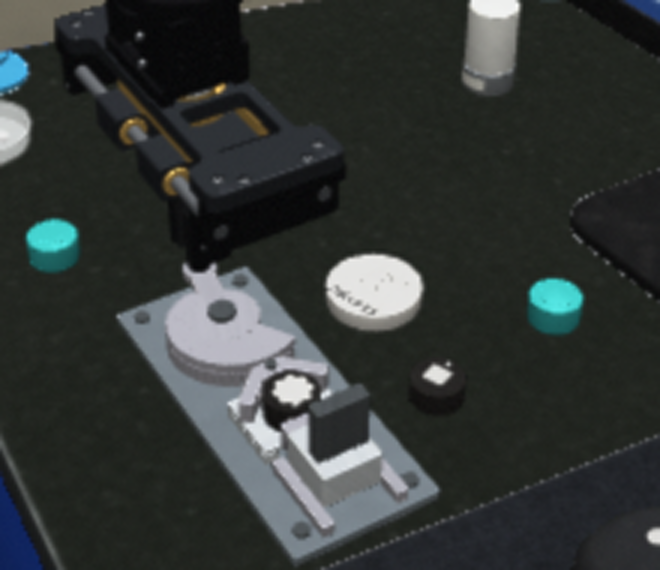

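```bash
python3 -m creep '[[[-0.0044,-0.0005,0,0,0,0,0],[-0.0088,-0.0014,0,0,0,0,0],[-0.0131,-0.0026,0,0,0,0,0],[-0.0173,-0.0041,0,0,0,0,0],[-0.0213,-0.0060,0,0,0,0,0],[-0.0250,-0.0082,0,0,0,0,0],[-0.0250,-0.0082,0,0,0,0,0]]]'; python3 -c "
from h import *
c=np.array([523.2,-123.6])
for k in range(3):
  s=manip.state();e=np.array(s['ee_pos'])[:2]*1000-c;f=np.array(s['force'])[:2];r=np.hypot(*e);u=e/r;t=np.array([-u[1],u[0]])
  print(s['time_s'],r,np.degrees(np.arctan2(e[1],e[0]))+86.8-100,'rad',f@u,'tan',f@t,s['finger_gap']); manip.read_camera('top')"
```

```text
time_s: 10.3
ee_pos: [0.5031, -0.0867, 0.0396]
tcp_rot: [-3.14, -0.008, 0.057]
force: [3.3, 7.4, 1.4]
finger_gap: 0.0129
10.3 42.02707567324804 105.34815700534602 rad 4.926725001573182 tan -6.389536385627949 0.012916699893918608
10.35 42.005953954378725 105.3126699682415 rad 5.161223386062691 tan -6.2597174277340955 0.013288623268856322
10.4 42.03760100257 105.34119901423205 rad 4.034699011091992 tan -6.473814207137606 0.013253856813533365
```

```bash
cat > rd.py <<'E'
from h import *
c=np.array([523.2,-123.6]); L=[]
for k in range(2):
  s=manip.state();e=np.array(s['ee_pos'])[:2]*1000-c;f=np.array(s['force'])[:2];r=np.hypot(*e);u=e/r;t=np.array([-u[1],u[0]])
  L.append([f@u,f@t]); manip.read_camera('top')
print(s['time_s'],'r %.1f cam %.1f'%(r,(np.degrees(np.arctan2(e[1],e[0]))+360-13.2)%360),'rad/tan',np.round(L,1).tolist(),s['finger_gap'])
E
python3 -c "
import numpy as np
p=np.array([-22.9,33.9]);a0=110.8
for a in range(114,240,4):
  w=np.radians(a+13.2);q=42*np.array([np.cos(w),np.sin(w)])-p
  print(a,np.round(q/1000,4))"
```

```text
114 [-0.0025 -0.0004]
118 [-0.0048 -0.0023]
122 [-0.0069 -0.0043]
126 [-0.0089 -0.0065]
130 [-0.0107 -0.0087]
134 [-0.0124 -0.0111]
138 [-0.0139 -0.0137]
142 [-0.0152 -0.0163]
146 [-0.0164 -0.019 ]
150 [-0.0173 -0.0218]
154 [-0.0181 -0.0246]
158 [-0.0186 -0.0275]
162 [-0.019  -0.0304]
166 [-0.0191 -0.0333]
170 [-0.019  -0.0362]
174 [-0.0188 -0.0392]
178 [-0.0183 -0.0421]
182 [-0.0176 -0.0449]
186 [-0.0168 -0.0477]
190 [-0.0157 -0.0504]
194 [-0.0145 -0.0531]
198 [-0.013  -0.0557]
202 [-0.0114 -0.0581]
206 [-0.0096 -0.0604]
210 [-0.0077 -0.0627]
214 [-0.0056 -0.0647]
218 [-0.0034 -0.0666]
222 [-0.0011 -0.0684]
226 [ 0.0014 -0.07  ]
230 [ 0.004  -0.0714]
234 [ 0.0066 -0.0726]
238 [ 0.0094 -0.0737]
```

```bash
python3 -m creep '[[[-0.0025,-0.0004,0,0,0,0,0],[-0.0048,-0.0023,0,0,0,0,0],[-0.0069,-0.0043,0,0,0,0,0],[-0.0089,-0.0065,0,0,0,0,0]]]'; python3 rd.py
```

```text
time_s: 10.85
ee_pos: [0.4946, -0.0932, 0.0396]
tcp_rot: [-3.14, -0.008, 0.057]
force: [2.9, 6.5, 1.4]
finger_gap: 0.0134
10.9 r 41.8 cam 120.7 rad/tan [[2.8, -6.6], [2.4, -6.5]] 0.013208162434275746
```

```bash
python3 -m creep '[[[-0.0018,-0.0022,0,0,0,0,0],[-0.0035,-0.0046,0,0,0,0,0],[-0.0050,-0.0072,0,0,0,0,0],[-0.0063,-0.0098,0,0,0,0,0]]]'; python3 rd.py
```

```text
time_s: 11.35
ee_pos: [0.4872, -0.1032, 0.0395]
tcp_rot: [-3.14, -0.006, 0.057]
force: [1.2, 8.0, 3.6]
finger_gap: 0.0131
11.4 r 41.4 cam 137.8 rad/tan [[2.9, -7.6], [1.3, -5.4]] 0.013464157792018112
```

```bash
sed -i 's/range(2)/range(4)/; s/np.round(L,1).tolist()/np.round(L,1).tolist(),np.round(np.mean(L,0),1)/' rd.py; python3 -m creep '[[[-0.0012,-0.0027,0,0,0,0,0],[-0.0021,-0.0055,0,0,0,0,0],[-0.0029,-0.0083,0,0,0,0,0]]]'; python3 rd.py
```

```text
time_s: 11.75
ee_pos: [0.4838, -0.1116, 0.0395]
tcp_rot: [-3.14, -0.004, 0.057]
force: [0.1, 7.4, 5.6]
finger_gap: 0.0131
11.9 r 41.2 cam 150.4 rad/tan [[2.0, -7.1], [2.1, -5.2], [1.5, -6.0], [1.7, -5.7]] [ 1.8 -6. ] 0.01313887282899962
```

```bash
python3 -m creep '[[[-0.0005,-0.0029,0,0,0,0,0],[-0.0009,-0.0058,0,0,0,0,0],[-0.001,-0.0087,0,0,0,0,0]]]'; python3 rd.py
```

```text
time_s: 12.25
ee_pos: [0.4823, -0.1204, 0.0395]
tcp_rot: [-3.141, -0.003, 0.057]
force: [-1.1, 6.8, 5.2]
finger_gap: 0.0131
12.4 r 41.1 cam 162.8 rad/tan [[1.7, -6.7], [0.5, -4.9], [1.2, -5.8], [0.1, -5.6]] [ 0.9 -5.8] 0.01318073336627324
```

```bash
python3 -m creep '[[[0.0001,-0.0029,0,0,0,0,0],[0.0003,-0.0059,0,0,0,0,0],[0.0008,-0.0088,0,0,0,0,0]]]'; python3 rd.py
```

```text
time_s: 12.75
ee_pos: [0.4826, -0.1291, 0.0395]
tcp_rot: [-3.14, -0.002, 0.056]
force: [-1.4, 8.0, 6.9]
finger_gap: 0.0129
12.9 r 40.9 cam 175.0 rad/tan [[0.3, -8.2], [0.1, -6.7], [-0.5, -6.8], [-0.9, -5.5]] [-0.2 -6.8] 0.013031328530247247
```

```bash
python3 -m creep '[[[0.0007,-0.0028,0,0,0,0,0],[0.0007,-0.0028,0,0,0,0,0]]]'; python3 rd.py
```

```text
time_s: 13.15
ee_pos: [0.4832, -0.1321, 0.0395]
tcp_rot: [-3.14, -0.002, 0.056]
force: [-1.6, 6.5, 7.4]
finger_gap: 0.0133
13.3 r 40.9 cam 178.8 rad/tan [[0.2, -6.7], [0.3, -6.6], [-0.6, -7.6], [-0.7, -7.0]] [-0.2 -7. ] 0.013402599931743617
```

```bash
python3 -m creep '[[[0.0008,-0.0028,0,0,0,0,0],[0.0008,-0.0028,0,0,0,0,0]]]'; python3 rd.py
```

```text
time_s: 13.55
ee_pos: [0.4839, -0.1347, 0.0395]
tcp_rot: [-3.14, -0.002, 0.056]
force: [-1.8, 8.2, 8.0]
finger_gap: 0.0134
13.7 r 40.9 cam 182.6 rad/tan [[-0.5, -8.3], [-0.7, -8.1], [0.2, -7.7], [-1.2, -8.4]] [-0.5 -8.1] 0.013002345856898148
```

```bash
python3 -m creep '[[[0.0006,-0.0014,0,0,0,0,0],[0.0006,-0.0014,0,0,0,0,0]]]'; python3 rd.py
```

```text
time_s: 13.95
ee_pos: [0.4842, -0.136, 0.0394]
tcp_rot: [-3.14, -0.001, 0.056]
force: [-2.8, 8.3, 7.8]
finger_gap: 0.0136
14.1 r 40.9 cam 184.4 rad/tan [[0.2, -8.8], [0.2, -9.1], [-1.2, -8.3], [-1.1, -8.6]] [-0.5 -8.7] 0.01301310708726377
```

```bash
python3 -m creep '[[[0.0006,-0.0014,0,0,0,0,0],[0.0006,-0.0014,0,0,0,0,0]]]'; python3 rd.py
```

```text
time_s: 14.35
ee_pos: [0.4846, -0.1373, 0.0394]
tcp_rot: [-3.14, -0.001, 0.056]
force: [-2.7, 10.0, 7.7]
finger_gap: 0.0131
14.5 r 40.9 cam 186.4 rad/tan [[-0.8, -10.3], [-1.1, -9.3], [-1.4, -8.5], [-0.8, -9.6]] [-1.  -9.4] 0.01322052702378787
```

```bash
python3 -m creep '[[[0.0007,-0.0014,0,0,0,0,0],[0.0007,-0.0014,0,0,0,0,0]]]'; python3 rd.py
```

```text
time_s: 14.75
ee_pos: [0.4851, -0.1386, 0.0394]
tcp_rot: [-3.14, -0.0, 0.056]
force: [-2.8, 9.0, 8.4]
finger_gap: 0.013
14.9 r 40.9 cam 188.3 rad/tan [[-0.7, -9.4], [-1.3, -9.7], [-0.0, -9.7], [-0.9, -10.4]] [-0.7 -9.8] 0.012971873697326022
```

```bash
python3 -m creep '[[[0.0006,-0.0011,0,0,0,0,0],[0.0006,-0.0011,0,0,0,0,0]]]'; python3 rd.py
```

```text
time_s: 15.15
ee_pos: [0.4855, -0.1397, 0.0394]
tcp_rot: [-3.14, -0.0, 0.056]
force: [-2.5, 10.1, 8.1]
finger_gap: 0.0131
15.3 r 40.9 cam 189.9 rad/tan [[-1.6, -10.3], [-0.8, -11.0], [-1.3, -10.0], [-1.4, -10.2]] [ -1.3 -10.4] 0.013136816266798986
```

```bash
python3 -m creep '[[[-0.0006,0.0013,0,0,0,0,0],[-0.0010,0.0022,0,0,0,0,0],[-0.0010,0.0022,0,0,0,0,0]]]'; python3 rd.py
```

```text
time_s: 15.65
ee_pos: [0.4855, -0.1393, 0.0394]
tcp_rot: [3.141, -0.002, 0.057]
force: [-0.6, 0.9, 7.5]
finger_gap: 0.0131
15.8 r 40.8 cam 189.4 rad/tan [[0.2, -1.1], [-0.0, -0.5], [0.1, -1.4], [-0.3, -0.7]] [-0.  -0.9] 0.013198820294014422
```

```bash
python3 -m creep '[[[0,0,0,0,0,0,0.4],[0,0,0,0,0,0,0.4],[0,0,0,0,0,0,0.4],[0,0,0.01,0,0,0,0.4],[0,0,0.04,0,0,0,0.4],[0,0,0.08,0,0,0,0.4],[0,0,0.12,0,0,0,0.4],[-0.04,0,0.14,0,0,0,0.4]]]'
```

```text
time_s: 16.65
ee_pos: [0.4499, -0.1395, 0.1829]
tcp_rot: [3.139, -0.009, 0.058]
force: [0.1, 0.5, 0.4]
finger_gap: 0.0348
```

```bash
python3 -m creep '[[[0,0.04,0,0,0,0,0.4],[0,0.08,0,0,0,0,0.4],[0,0.12,0,0,0,0,0.4],[0,0.12,0,0,0,0,0.4]]]'; python3 -c "
from h import *
c=grab('side'); cv2.imwrite('pics/side6.png',cv2.resize(c['image'][180:340,190:350],None,fx=3.7,fy=3.7,interpolation=cv2.INTER_CUBIC))
c=grab('top'); cv2.imwrite('pics/top6.png',cv2.resize(c['image'][160:300,220:380],None,fx=4,fy=4,interpolation=cv2.INTER_CUBIC))
s=manip.state();print(s['force'],s['ee_pos'])"
```

```text
time_s: 17.05
ee_pos: [0.4449, -0.0161, 0.1796]
tcp_rot: [-3.141, -0.002, 0.061]
force: [0.3, -0.2, 0.3]
finger_gap: 0.0346
[ 0.21968133 -0.12413912 -0.40703978] [ 0.44461836 -0.01852402  0.17904913]
```

View pics/side6.png

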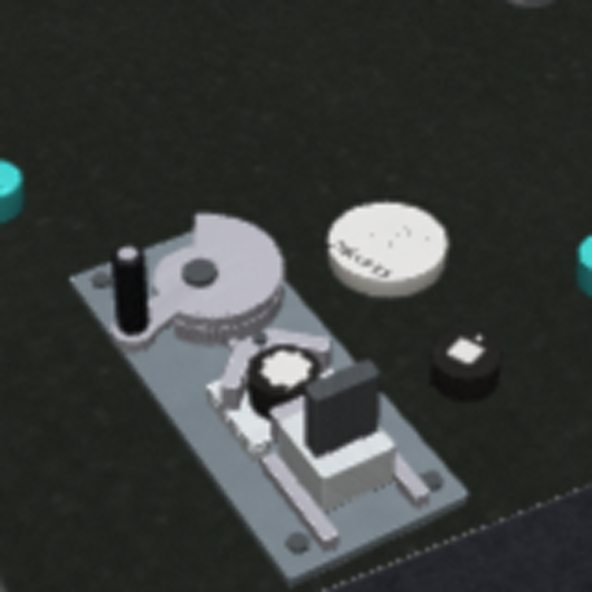

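View pics/top6.png

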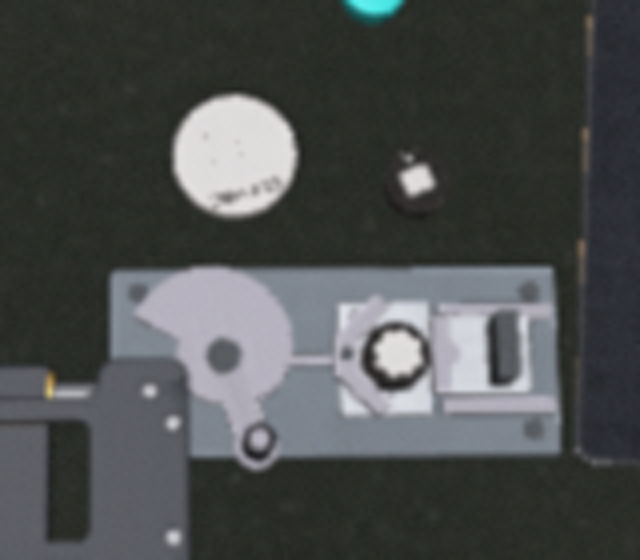

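```bash
python3 -c "
from h import *
c=load('top');s=load('side');o=np.array([.5232,-.1236])
for p in (px(c,220+259/4-.4,160+437/4-.4,.07),px(s,190+128/3.7-.4,180+253/3.7-.4,.07)):
  d=p[:2]-o;print(p,np.hypot(*d),(np.degrees(np.arctan2(d[1],d[0]))-13.2)%360)"
```

```text
[ 0.4853759  -0.13968611  0.07      ] 0.04110261995056849 189.83943628103668
[ 0.48457413 -0.13994352  0.07      ] 0.04194125141997228 189.7343736563688
```

```bash
python3 -c "
from bench import manip
print(manip.close_job(), manip.state()['time_s'])"
```

```text
the job is handed in; nothing more can be done
the job is handed in; nothing more can be done
```

The specimen is clamped, and I handed the job in at about 17 s of robot time; the hand-in gave no verdict.

- **Jaw:** I pushed it by the outer side of its tab until the specimen sat against the V stop. The push ended at about 9 N.
- **Cam:** I turned it by its post from about 0.15 rad to about 3.3 rad. The resistance along the post's path rose from about 6 N to 10.4 N, averaged over four readings. I then eased the load to about 1 N, opened the fingers and lifted clear.
- **Last pictures:** After release, both cameras put the post at about 190° (3.31 rad), where it was left. The specimen is held between the jaw and the stop. The test block and spare specimen are where they were, and the gripper is touching nothing.

Two readings didn't match what I expected:
- **Loose drag:** It read about 5.8 to 6.5 N instead of 5 N. The true final resistance could be a little under 10 N, still within the 8 to 14 N limits.
- **Upward force:** About 8 N of vertical force built up on the gripped sleeve late in the turn, and it went away on release.

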